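Bring a pendant reading lamp to rest over the open book

ROBOT

A 6-joint arm with a two-finger parallel gripper is mounted at the origin on the work surface. World frame = base frame: x ahead of the robot, y to its left, z up, the work surface at z = 0. Lengths are in mm, angles in rad, forces in N, time in s.
With the tool pointing down it reaches from about 300 to 775 mm from the base axis. Payload 14.6 kg.
Tool frame: the origin (TCP) lies at the very end of the fingers, on their centre line; the grasp point (between the pads) lies 19 mm behind it; z points along the fingers, y is the line along which they close (so a half turn about z gives the same grasp; the last joint's range is limited). The gripper opens to 94 mm and grips with 3 to 60 N. Pads are 16 mm wide; open, the fingers measure 119 mm over their backs; the gripper's body (75 mm by 177 mm) begins 78 mm behind the grasp point.
Start: joints at [-1.362, 0.3, 1.521, -0, 1.321, -0.067], TCP at [149.767, -529.206, 205.446] pointing down, gripper open.
Joint ranges: [-3.03, 3.03], [-0.79, 2.21], [0.23, 2.52], [-1.04, 4.18], [0, 3.07], [-2.55, 2.55]. Speed limits (rad/s): [2.22, 2.22, 2.57, 3.14, 3.14, 3.14].

INTERFACE

Orientations are given as [roll, pitch, yaw] about the fixed x, y, z axes, in that order (R = Rz(yaw) Ry(pitch) Rx(roll)).
In Python, from cell import manip gives the robot as it stands.
- The arm moves only by the tool servo_tool, never from a script. Its argument "rows" is a list of rows, each a list of 7 numbers: the turn, a rotation vector about the world's x, y, z in degrees, then the shift along the world's x, y, z in mm, then the closure, from 0 (fully open) to 1 (shut). In form: [[rx, ry, rz, dx, dy, dz, fingers], ...]. A call has 1 to 20 rows; each row shifts and turns the commanded pose from where the row before left it; what a row does not reach is not made up. A row lasts 1/8 s, in which the tool goes at most 62.5 mm and 10.7 degrees, less where a joint would pass 70% of its speed; a pose out of reach is approached as far as the arm can. A call with a gripper value outside its range is refused whole. The fingers move at their own pace and stop on an object; "grip_force" is the grip in N (left out, the last holds). Time passes only in rows, so rows that do not move let the fingers close. It gives the time, the measured TCP pose, the force, the opening and the grip force at its end, in the units of the state.
- manip.read_state(): the state, without advancing time (a new reading comes with each control period).
- manip.camera(name): name is "scene" or "top" or "wrist"; returns the picture (420x560x3 uint8, red, green, blue); there is no depth.
- manip.camera_info(name): a dict with "fx", "fy", "cx", "cy" (pixels), "position" and "rotation" of the camera in the world; the wrist camera has in their place "T_tool_cam" (4x4, takes a point from camera to tool coordinates, whose origin is the TCP and whose axes are the flange's). Camera axes: x right, y down, z forward; pixel columns grow to the right and rows downward; lengths in mm; the calibration is good to about 2 mm. The wrist camera is an equidistant fisheye: a pixel r from the principal point sees the ray r / f radians off the axis. A picture is of the moment at which its call begins: read the wrist's pose just before it. camera_info takes no time and is no camera call.
- manip.sign_off(): hands the job in; it is judged then, once.
The state is a dict: "clock": time; "joints": joint angles; "qd": joint speeds; "effort": joint torques, N m; "eef_pos": TCP position; "eef_rot": TCP orientation; "wrist_force": force on the tool from outside, world axes, zero at the start; "moment": the same for the moment, N m; "finger_gap": finger opening in mm; "finger_force": force on a finger pad.
Only numpy, scipy, OpenCV 4.12 (cv2) and the standard library are available. Lean on these libraries where they do the work, as an engineer would, in place of code of your own. Each camera call takes 0.05 s, during which the arm holds its last target. There are 200 camera calls.

TASK

Take the orange grip of the bridge lamp's trolley and slide it along the rail so that the hanging lamp comes out of its parking dock and ends hanging still over the fold in the middle of the open book. It swings freely once its knob slips over the dock wall, so steady it by moving the trolley only: do not touch the lamp itself, do not let it knock back against the outside of the dock or fly up, and leave the other things on the table alone. When it has hung still over the fold for five seconds, let go of the grip and move the hand clear without setting it swinging again.

Things in the scene. Friction and masses are not known exactly. Their poses are not given: they have to be found in the camera images.
- bridge: Bridge lamp frame, fixed: two dark feet and 270 mm posts at its own y = -370 and +370 mm carry a round dark rail (16 mm thick, axis 270 mm above the table) along its y axis. Origin on the table under the middle of the rail; its y axis runs along the rail from the parked end to the free end, x away from the robot.
- dock: Parking dock, dark wooden block fixed on the table on the lamp's line, 70 mm beyond the rail, under the parked lamp (bridge y = -250 mm). Origin on the table under its centre, axes as the bridge. On top a 30 mm wide groove between two 8 mm walls that stand across the rail direction; outer faces 23 mm from the centre, wall tops 73 mm above the table.
- trolley (a joint): Travel of the trolley along the rail (m): 0 parked with the lamp over the dock, growing along the bridge's +y to a stop at 0.52 (other stop at -0.006). Moving trolley and lamp about 1 kg; sliding friction about 1 N plus 3 N per m/s, so it stays where it is left.
- handle (a point): Grip point in the trolley's upright orange grip, 24 mm wide along the rail, 26 mm across it; its top is 22 mm above this point, free sides reach 30 mm below it. Height 318 mm; lies 37 mm on the robot's side of the rail. Axes as the bridge. Pinch it from above, fingers closing along the rail.
- swing (a joint): Swing angle of the lamp about its pivot (rad): 0 straight down, positive when the shade leans toward the bridge's +y; stops at -1 and +1. Free period nominally 1.73 s (hidden shade mass: 1.4 to 2.1 s), almost undamped (fades over minutes). angle'' = -w^2 angle - (w^2/9.81) x trolley acceleration, w = 2 pi / period.
- lamp: The whole swinging lamp: 8 mm brass stem; white conical shade (0.26 kg, 112 mm wide, 70 mm high, rim 165 mm below the pivot); brass counterweight ball (0.38 kg, 44 mm) 70 mm above the pivot. Origin at the pivot, z up the stem. The pivot rides on the trolley, 270 mm above the table, 70 mm beyond the rail axis, level with the grip along the rail. Do not touch it.
- knob (a point): Centre of the lamp's lowest part, a 20 mm brass knob 200 mm below the pivot (70 mm above the table at rest); it marks where the lamp hangs. It starts in the dock's groove: as the trolley leaves, the dock wall holds it back, the lamp leans to about -0.36 rad, and after about 88 mm of trolley travel the knob slips over the wall and the lamp swings freely.
- book: Open book lying on the table, red cover 165 x 230 mm, white pages, 17 mm thick, fixed. Its fold runs along its own x axis, roughly across the rail, under the lamp's line. Origin under its centre.
- gutter (a point): Middle of the book's fold, at page height (17 mm): the spot that the lamp must hang over.
- water_bottle: Clear bottle with blue cap, 66 mm wide, 160 mm high, standing. Origin under its centre. Leave it.
- vase: Glass vase of flowers, 90 mm wide, 150 mm high, flowers to 290 mm, spread 150 mm. Origin under its centre. Leave it.
- drops: Small amber dropper bottle, 32 mm wide, 75 mm high. Origin under its centre. Leave it.
- phone: Black mobile phone lying flat, 75 x 155 x 9 mm. Origin under its centre. Leave it.

How it is judged (in metres and radians):
On the way, in this order (a step that is already met when the one before it is completed fails the run):
1. the lamp has left the dock (y of knob in the frame of dock above 0.05 m), for 0.1 s.
2. the lamp hangs still over the fold of the book for four seconds (horizontal distance between knob and gutter below 0.025 m and value of joint swing between -0.07 and 0.07 rad), for 4 s.
At the end, for the whole second after the job is handed in: The lamp's knob is within 25 mm (horizontally) of the middle of the book's fold, the lamp's swing angle stays within 0.07 rad, the trolley is at rest and released (all of step 2 and linear speed of lamp below 0.02 m/s); the robot touches nothing.
It fails at once if the robot touches the lamp itself (contact force between any of the fingers, the arm and lamp above 0.2 N).
It fails at once if the lamp knocks back against the outside of the dock (contact force between lamp and dock above 0.02 N and y of knob in the frame of dock above 0.024 m and height (world z) of knob below 0.079 m).
It fails at once if the lamp flies up (value of joint swing above 0.75 rad or value of joint swing below -0.75 rad).
It fails at once if a bystander is moved (distance of any of water_bottle, vase, drops, phone from where it was at the start of the episode above 0.03 m).
It also fails if it takes over 51 s, if anything falls off the work surface, if the arm or the gripper's body presses on something with over 40 N, if the wrist force passes 120 N, or if a joint passes its speed limit or range.

## Working session

There is one attempt and no reset: what is moved stays moved. The work goes in short steps, Python scripts to look and compute and a tool call to move; the robot and the scene stay as the last step left them, time stands still between calls to the robot, and variables do not carry over. Pictures are saved under pics/ and viewed, at most 10 in all, crops included, and the job is handed in when it is done.

Besides the shell and the picture viewer there is one more tool, called after ">>>" in YAML: its name, and indented under it one key for each argument. servo_tool: Moves the arm, as the interface text tells. Its arguments: {"type":"object","properties":{"rows":{"type":"array","items":{"type":"array","items":{"type":"number"}}},"grip_force":{"type":"number"}},"required":["rows"]}

```bash
mkdir -p pics; python3 - <<'E'
from cell import manip
import cv2
for n in ["scene","top"]:
    im=manip.camera(n); cv2.imwrite(f"pics/{n}0.png",im[:,:,::-1]); i=manip.camera_info(n); print(n,i)
s=manip.read_state(); print(s['clock'],s['eef_pos'],s['eef_rot'],s['finger_gap'])
E
```

```text
scene {'fx': 500.30086979773637, 'fy': 500.30086979773637, 'cx': 275.7722988354359, 'cy': 207.81782228502536, 'position': array([ 949.49775965,  731.58246701, 1110.62168595]), 'rotation': array([-2.42095352, -0.01016045,  2.56592701])}
top {'fx': 478.232657194883, 'fy': 478.232657194883, 'cx': 267.1882730062717, 'cy': 210.73833948322525, 'position': array([ 312.67970416,   69.16154953, 1526.59843636]), 'rotation': array([-2.98586514,  0.00820057, -1.54129929])}
0.1 [ 149.7324581  -529.00821526  204.97824971] [-3.14065580e+00 -6.55157240e-05  2.75815634e-01] 93.915176954604
```

View pics/scene0.png

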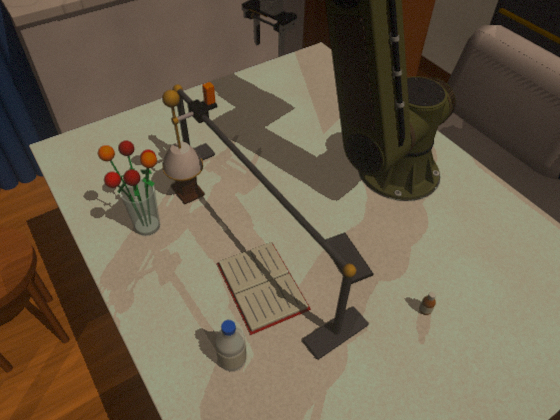

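View pics/top0.png

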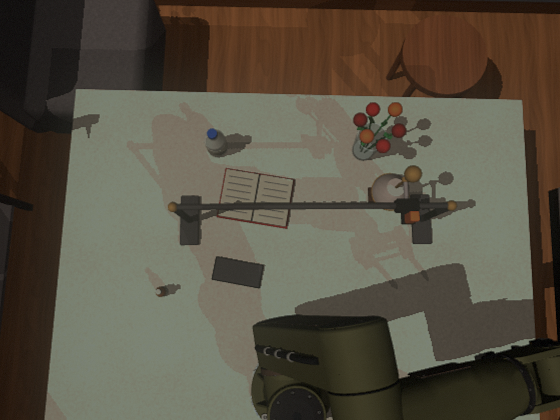

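The top view shows the rail end balls at about (173,207) and (452,206), the orange grip at (412,216), the book centred near (256,198) and the lamp at (390,190). In the scene view the end balls are at (178,90) and (349,270), the grip at (209,95) and the book near (263,287). Next I measure these points.

```bash
cat > h.py <<'E'
import numpy as np, cv2
from cell import manip
from scipy.spatial.transform import Rotation as R
def cam(n):
    i=manip.camera_info(n); return i, R.from_euler('xyz',i['rotation']).as_matrix(), np.array(i['position'])
def ray(n,p):
    i,M,c=cam(n); d=M@np.array([(p[0]-i['cx'])/i['fx'],(p[1]-i['cy'])/i['fy'],1]); return c,d/np.linalg.norm(d)
def onz(n,p,z):
    c,d=ray(n,p); return c+d*(z-c[2])/d[2]
def tri(p,q):
    a,d=ray('scene',p); b,e=ray('top',q)
    s=np.linalg.lstsq(np.c_[d,-e],b-a,rcond=None)[0]; P=a+s[0]*d; Q=b+s[1]*e
    return (P+Q)/2, np.linalg.norm(P-Q)
def blobs(im,lo,hi,box=None,amin=8):
    h=cv2.cvtColor(im,cv2.COLOR_RGB2HSV); m=cv2.inRange(h,lo,hi)
    if box: k=np.zeros_like(m); k[box[1]:box[3],box[0]:box[2]]=1; m=m*k
    n,l,s,c=cv2.connectedComponentsWithStats(m)
    return m,[(s[j].tolist(),c[j].round(1).tolist()) for j in range(1,n) if s[j][4]>=amin]
E
python3 - <<'E'
from h import *
for n,boxes in [("scene",[(165,80,195,105),(335,255,365,285),(198,78,222,110)]),("top",[(165,198,182,215),(444,198,460,214),(400,207,425,226)])]:
    im=cv2.imread(f"pics/{n}0.png")[:,:,::-1].copy()
    for b in boxes: print(n,b,blobs(im,(3,120,60),(25,255,255),b)[1])
    b=(215,235,315,335) if n=="scene" else (215,165,300,232)
    m,_=blobs(im,(0,140,40),(8,255,255),b); m2,_=blobs(im,(172,140,40),(180,255,255),b)
    c=cv2.convexHull(cv2.findNonZero(m|m2)); 
    a=cv2.approxPolyDP(c,6,True)[:,0]; print(n,'book',a.tolist(),[onz(n,p,4).round(0).tolist() for p in a])
a=cv2.resize(cv2.imread("pics/top0.png")[160:236,205:305],None,fx=5,fy=5,interpolation=3)
b=cv2.resize(cv2.imread("pics/top0.png")[160:236,370:470],None,fx=5,fy=5,interpolation=3)
d=cv2.resize(cv2.imread("pics/scene0.png")[75:205,155:225],None,fx=3.5,fy=3.5,interpolation=3)
v=np.zeros((760,745+5,3),np.uint8); v[:380,:500]=a; v[380:,:500]=b; v[:455,505:750]=d
cv2.imwrite("pics/crop1.png",v[:760]); cv2.imwrite("pics/crop1.png",cv2.resize(v,(592,600)))
E
```

```text
scene (165, 80, 195, 105) [([165, 84, 18, 21, 248], [172.7, 95.1])]
scene (335, 255, 365, 285) [([343, 263, 14, 14, 138], [349.5, 269.8])]
scene (198, 78, 222, 110) [([202, 82, 13, 23, 230], [208.7, 92.8])]
scene book [[309, 309], [250, 334], [217, 264]] [[524.0, 250.0, 4.0], [684.0, 228.0, 4.0], [653.0, 6.0, 4.0]]
top (165, 198, 182, 215) [([168, 203, 8, 9, 50], [171.4, 206.7])]
top (444, 198, 460, 214) [([448, 201, 8, 9, 60], [451.4, 205.2])]
top (400, 207, 425, 226) [([405, 211, 15, 12, 159], [412.0, 216.6])]
top book [[286, 227], [217, 215]] [[500.0, 27.0, 4.0], [533.0, 250.0, 4.0]]
```

View pics/crop1.png

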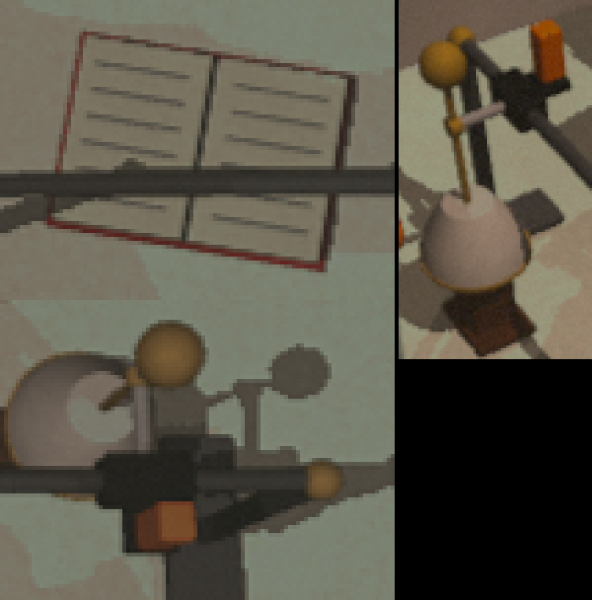

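The crop shows the fold running from (259.2,174.2) to (252.1,220.8) in the top image. The centre of the grip's top face is near (414.6,216.5) in the top image and (208.4,85) in the scene image.

```bash
python3 - <<'E'
from h import *
A,ea=tri((349.5,269.8),(171.4,206.7)); 
print('far cap',A.round(1),ea)
B=onz('top',(451.4,205.2),A[2]); print('near cap',B.round(1), 'len',np.linalg.norm(A-B))
u=(A-B);u[2]=0;u/=np.linalg.norm(u); x=np.array([u[1],-u[0],0]); print('u',u, 'yaw deg',np.degrees(np.arctan2(-u[0],u[1])))
O=(A+B)/2;O[2]=0;print('O',O)
G=onz('top',(414.6,216.5),340); G2=onz('scene',(208.4,85),340); T=tri((208.4,85),(414.6,216.5))
print('grip',G,G2,T)
H=O-250*u-37*x; print('handle pred',H)
g0,g1=[onz('top',p,17) for p in [(259.2,174.2),(252.1,220.8)]]
g=(g0+g1)/2; print('gutter',g,np.linalg.norm(g0-g1))
r=g-O; print('gutter in bridge x,y',r@x,r@u)
print('lamp ball',tri((172,98),(413,174)))
for n,p in [('scene',(349.5,269.8)),('top',(171.4,206.7))]: print(onz(n,p,270))
import re
# scene fold: pages bounding for cross-check
print([ (onz('scene',p,17)).round(0).tolist() for p in [(309,309),(250,334),(217,264)]])
i,M,c=cam('scene'); q=M.T@(g-c); print('gutter proj scene',i['fx']*q[0]/q[2]+i['cx'],i['fy']*q[1]/q[2]+i['cy'])
E
python3 - <<'E'
import cv2
im=cv2.imread('pics/scene0.png')[235:340,205:325]; cv2.imwrite('pics/crop2.png',cv2.resize(im,None,fx=5,fy=5,interpolation=3))
E
```

```text
far cap [511.  340.  278.8] 2.4541458967941376
near cap [ 536.7 -400.1  278.8] len 740.5727399914389
u [-0.0346712   0.99939877  0.        ] yaw deg 1.986911721031326
O [523.84913406 -30.03210913   0.        ]
grip [ 494.43218764 -284.52594846  340.        ] [ 490.68350056 -283.7077202   340.        ] (array([ 492.78178029, -282.88506688,  341.82920596]), np.float64(3.358121138553111))
handle pred [ 495.5391798  -281.16463687    0.        ]
gutter [591.75818126 126.75147123  17.        ] 153.6698073393546
gutter in bridge x,y 73.30409354829521 154.33482961767584
lamp ball (array([ 599.23659637, -278.78841228,  345.67505263]), np.float64(6.255469291769192))
[505.47040621 336.74294036 270.        ]
[513.27358895 341.05696599 270.        ]
[[529.0, 255.0, 17.0], [687.0, 234.0, 17.0], [656.0, 14.0, 17.0]]
gutter proj scene 260.0816126525113 283.31013778660326
```

View pics/crop2.png

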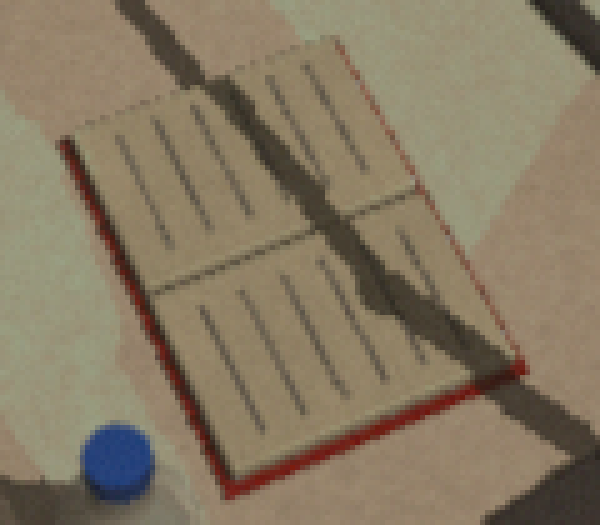

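The fold midpoint is consistent in both views (about 2 px apart), and the rail length comes out at 740.6 mm against 740, so I trust these points. I now move to a pose above the grip, with yaw at about 2°.

>>> servo_tool:
  rows:
    - [0,0,0,0,0,50,0]
    - [0,0,0,10,0,50,0]
    - [0,0,-2,34,27,50,0]
    - [0,0,-2,40,30,45,0]
    - [0,0,-2,40,30,0,0]
    - [0,0,-2,40,30,0,0]
    - [0,0,-2,40,30,0,0]
    - [0,0,-2,40,30,0,0]
    - [0,0,-1.8,40,30,0,0]
    - [0,0,0,40,30,0,0]
    - [0,0,0,20,10,0,0]
    - [0,0,0,0,0,0,0]
  grip_force: 40

```text
clock: 1.6
eef_pos: [489.6, -285.6, 393.7]
eef_rot: [-3.141, 0.001, 0.036]
wrist_force: [-0.6, -1.1, -0.6]
finger_gap: 94.2
finger_force: 0.0
```

```bash
cat >> h.py <<'E'
u=np.array([-0.0347,0.9994,0]); X=np.array([.9994,.0347,0]); O=np.array([523.85,-30.03,0]); P0=O+70*X
def ball(im,pred):
    # scene pixel of brass ball -> along-rail coordinate on the lamp plane
    m,b=blobs(im,(8,120,50),(28,255,255),(int(max(pred[0]-45,0)),int(pred[1]-45),int(pred[0]+45),int(pred[1]+45)),40)
    if not b: return None
    s,c=max(b,key=lambda t:t[0][4]); p=np.array(s[:2])+np.array(s[2:4])/2-.5
    a,d=ray('scene',c); t=((P0-a)@X)/(d@X); q=a+t*d; return (q-O)@u,q[2],s,c
def proj(n,P):
    i,M,c=cam(n); q=M.T@(np.array(P)-c); return np.array([i['fx']*q[0]/q[2]+i['cx'],i['fy']*q[1]/q[2]+i['cy']])
E
python3 - <<'E'
from h import *
s=manip.read_state(); print(s['clock'],s['eef_pos'],s['eef_rot'],s['wrist_force'])
B=P0-250*u+[0,0,340]; p=proj('scene',B); print(p)
im=cv2.imread('pics/scene0.png')[:,:,::-1].copy(); print(ball(im,p))
print('start off',manip.read_state()['eef_pos']-np.array([494,-282,299]))
E
```

```text
1.6 [ 489.60976881 -285.63076838  393.73972309] [-3.14098712e+00  1.06394485e-03  3.64419338e-02] [-0.56266006 -1.0810037  -0.61572006]
[170.15398106 100.16157695]
(np.float64(-234.77550797402645), np.float64(339.1686538689398), [163, 84, 20, 61, 393], [173.0, 103.5])
start off [-4.39023119 -3.63076838 94.73972309]
```

>>> servo_tool:
  rows:
    - [0,0,0,4,4,-30,0]
    - [0,0,0,0,0,-30,0]
    - [0,0,0,0,0,-24,0]
    - [0,0,0,0,0,-10,0]
    - [0,0,0,0,0,0,0.3]
    - [0,0,0,0,0,0,0.6]
    - [0,0,0,0,0,0,0.9]
    - [0,0,0,0,0,0,0.9]
    - [0,0,0,0,0,0,0.9]
  grip_force: 40

```text
clock: 2.72
eef_pos: [493.1, -281.8, 300.6]
eef_rot: [3.142, -0.0, 0.035]
wrist_force: [-0.5, 0.3, -0.1]
finger_gap: 47.2
finger_force: 0.0
```

```bash
cat >> h.py <<'E'
def ball(im,pred,r=45):
    x0,y0=int(max(pred[0]-r,0)),int(max(pred[1]-r,0)); s=im[y0:int(pred[1]+r),x0:int(pred[0]+r)]
    s=cv2.cvtColor(cv2.resize(s,None,fx=4,fy=4,interpolation=cv2.INTER_CUBIC),cv2.COLOR_RGB2HSV)
    m=cv2.inRange(s,(8,110,45),(28,255,255)); m=cv2.morphologyEx(m,cv2.MORPH_OPEN,cv2.getStructuringElement(cv2.MORPH_ELLIPSE,(41,41)))
    n,l,st,c=cv2.connectedComponentsWithStats(m)
    if n<2: return None
    j=1+np.argmax(st[1:,4]); p=(c[j]+.5)/4-.5+[x0,y0]
    a,d=ray('scene',p); t=((P0-a)@X)/(d@X); q=a+t*d; return (q-O)@u,q[2],p.round(1),st[j,2:].tolist()
E
python3 - <<'E'
from h import *
B=P0-250*u+[0,0,340]; p=proj('scene',B)
im=manip.camera('scene'); cv2.imwrite('pics/g1.png',im[:,:,::-1]); print(ball(im,p))
t=manip.camera('top'); s=manip.read_state(); print(s['clock'],s['eef_pos'],s['wrist_force'],s['finger_gap'],s['finger_force'], (s['eef_pos']-O)@u,(s['eef_pos']-O)@X)
w=manip.camera('wrist')
v=np.hstack([cv2.resize(im[50:200,120:270],(375,375)),cv2.resize(w,(500,375))[:,:425]]); cv2.imwrite('pics/g1v.png',v[:,:,::-1])
E
```

```text
(np.float64(-241.9961633636079), np.float64(352.5811615034289), array([170.9,  97.6]), [69, 70, 3845])
2.825 [ 493.05596651 -281.81195921  300.47584247] [ 0.60648157 -0.15711283  0.8771807 ] 39.347785298058575 0.0 -250.56233707722248 -39.512391052578074
```

View pics/g1v.png

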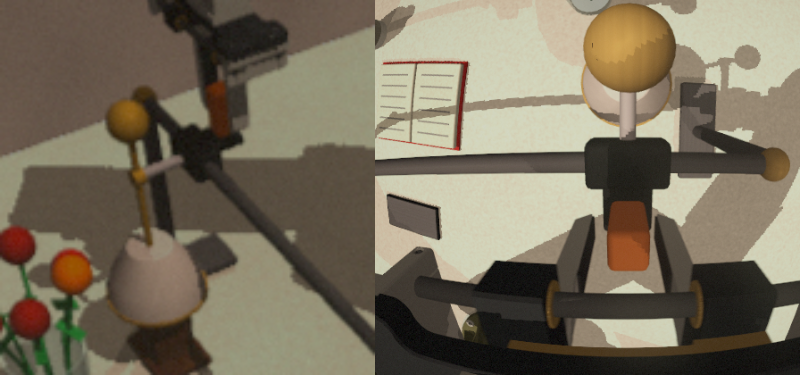

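The fingers straddle the orange grip, which sits centred between them at about (630,235) in the right panel. The wrist view shows the brass ball clearly at (630,48), so I can measure the swing there directly. I finish closing.

>>> servo_tool:
  rows:
    - [0,0,0,0,0,0,0.9]
    - [0,0,0,0,0,0,0.9]
    - [0,0,0,0,0,0,0.9]
    - [0,0,0,0,0,0,0.9]
  grip_force: 40

```text
clock: 3.38
eef_pos: [493.0, -281.9, 300.4]
eef_rot: [3.142, 0.0, 0.035]
wrist_force: [0.0, -1.1, 0.3]
finger_gap: 23.5
finger_force: 40.0
```

```bash
cat >> h.py <<'E'
def wang(im,st):
    """along-rail offset (mm) of the ball from the TCP, seen by the wrist camera; -70 sin(swing)"""
    i=manip.camera_info('wrist'); T=np.array(i['T_tool_cam'])
    m=cv2.inRange(cv2.cvtColor(np.ascontiguousarray(im),cv2.COLOR_RGB2HSV),(8,110,45),(28,255,255)); m[200:]=0
    m=cv2.morphologyEx(m,cv2.MORPH_OPEN,cv2.getStructuringElement(cv2.MORPH_ELLIPSE,(31,31)))
    n,l,s,c=cv2.connectedComponentsWithStats(m)
    if n<2: return None
    j=1+np.argmax(s[1:,4]); k=cv2.findContours((l==j).astype(np.uint8),0,1)[0][0]; (px,py),r=cv2.minEnclosingCircle(k)
    d=np.array([px-i['cx'],py-i['cy']]); f=i['fx']; th=np.hypot(*d)/f
    v=np.r_[d/np.hypot(*d)*np.sin(th),np.cos(th)]
    M=R.from_euler('xyz',st['eef_rot']).as_matrix(); a=M@T[:3,3]+st['eef_pos']; v=M@T[:3,:3]@v
    t=((P0-a)@X)/(v@X); q=a+t*v; return (q-st['eef_pos'])@u,q[2],px,py,r
def burst(n):
    out=[]
    for _ in range(n):
        s=manip.read_state(); w=wang(manip.camera('wrist'),s)
        if w: out.append((s['clock'],)+w+((s['eef_pos']-O)@u,))
    return np.array(out)
E
python3 - <<'E'
from h import *
print(burst(3).round(2)); s=manip.read_state(); print(s['finger_gap'],s['finger_force'],s['wrist_force'],s['eef_pos'])
# simulate pull
def sim(steps,T,slip=.088,lag=.05):
    w=2*np.pi/T; dt=.001; x=np.r_[0,np.cumsum(steps)]/1000; t=np.arange(0,len(steps)*.125+2.5,dt)
    c=np.interp(t,np.arange(len(x))*.125,x); from scipy.signal import lfilter
    for _ in range(2): c=lfilter([dt/lag],[1,dt/lag-1],c)
    a=np.gradient(np.gradient(c,dt),dt); th=-.0;om=0;free=False;H=[]
    for k in range(len(t)):
        if not free:
            n=-np.arcsin(min(max((c[k]-.005)/.2,0),.5))*.36/.428; om=(n-th)/dt; th=n; free=c[k]>=slip
        else: om+=dt*(-w*w*(th+a[k]/9.81)); th+=om*dt
        H.append((t[k],c[k],th,c[k]+.2*np.sin(th),free))
    return np.array(H)
steps=[3,6,8,8,8,8,8,8,8,7,6,5,5,8,16,26,32,32,32,28,20,10,4]
print(sum(steps),len(steps))
for T in (1.4,1.73,2.1):
  for sl in (.083,.088,.093):
    H=sim(steps,T,sl); f=H[H[:,4]>0]; after=f[f[:,0]>f[0,0]+.5]; e=H[H[:,0]>len(steps)*.125+.3]
    print(T,sl,'tslip',f[0,0],'min knob after',after[:,3].min().round(3),'range',f[:,2].min().round(2),f[:,2].max().round(2),'resid',abs(e[:,2]).max().round(2))
E
```

```text
[[   3.38    0.57  332.77  279.5    52.8    51.64 -250.65]
 [   3.42    0.55  331.89  279.54   53.22   51.77 -250.63]
 [   3.48    0.54  331.84  279.54   53.22   51.77 -250.63]]
23.911347701866358 39.99936819076538 [-0.10173231 -1.66151763  0.2394239 ] [ 493.03290699 -281.882367    300.4588706 ]
296 23
1.4 0.083 tslip 1.599 min knob after 0.164 range -0.34 0.26 resid 0.17
1.4 0.088 tslip 1.712 min knob after 0.189 range -0.36 0.31 resid 0.23
1.4 0.093 tslip 1.794 min knob after 0.21 range -0.39 0.36 resid 0.31
1.73 0.083 tslip 1.599 min knob after 0.139 range -0.34 0.28 resid 0.24
1.73 0.088 tslip 1.712 min knob after 0.161 range -0.37 0.34 resid 0.33
1.73 0.093 tslip 1.794 min knob after 0.177 range -0.4 0.41 resid 0.4
2.1 0.083 tslip 1.599 min knob after 0.117 range -0.34 0.32 resid 0.32
2.1 0.088 tslip 1.712 min knob after 0.138 range -0.38 0.39 resid 0.38
2.1 0.093 tslip 1.794 min knob after 0.151 range -0.44 0.44 resid 0.44
```

>>> servo_tool:
  rows:
    - [0,0,0,-0.1,3,0,0.9]
    - [0,0,0,-0.2,6,0,0.9]
    - [0,0,0,-0.28,8,0,0.9]
    - [0,0,0,-0.28,8,0,0.9]
    - [0,0,0,-0.28,8,0,0.9]
    - [0,0,0,-0.28,8,0,0.9]
    - [0,0,0,-0.28,8,0,0.9]
    - [0,0,0,-0.28,8,0,0.9]
    - [0,0,0,-0.1,4,0,0.9]
    - [0,0,0,0,0,0,0.9]

```text
clock: 4.78
eef_pos: [491.0, -220.4, 300.4]
eef_rot: [-3.141, 0.0, 0.035]
wrist_force: [1.5, 1.4, -1.5]
finger_gap: 24.0
finger_force: 40.0
```

```bash
python3 - <<'E'
from h import *
b=burst(4); print(b.round(2)); print('angle',np.arcsin(-(b[:,1]-.55)/70)); s=manip.read_state(); print(s['finger_gap'],s['wrist_force'],s['eef_pos'])
E
```

```text
[[   4.78   21.2   324.93  235.68   56.91   51.29 -189.16]
 [   4.82   21.16  324.78  235.74   56.95   51.23 -189.38]
 [   4.88   21.27  324.1   235.69   57.22   51.2  -189.51]
 [   4.92   21.25  324.11  235.69   57.22   51.2  -189.61]]
angle [-0.29948935 -0.29893145 -0.30045402 -0.30026059]
23.72129728515624 [ 1.27615192  0.75930775 -1.0125772 ] [ 490.99176887 -220.91412408  300.43401814]
```

>>> servo_tool:
  rows:
    - [0,0,0,-0.2,6,0,0.9]
    - [0,0,0,-0.3,8,0,0.9]
    - [0,0,0,-0.2,7,0,0.9]
    - [0,0,0,-0.2,6,0,0.9]
    - [0,0,0,-0.2,5,0,0.9]
    - [0,0,0,-0.2,5,0,0.9]
    - [0,0,0,-0.3,8,0,0.9]
    - [0,0,0,-0.55,16,0,0.9]
    - [0,0,0,-0.9,26,0,0.9]
    - [0,0,0,-1.1,32,0,0.9]
    - [0,0,0,-1.1,32,0,0.9]
    - [0,0,0,-1.1,32,0,0.9]
    - [0,0,0,-1,28,0,0.9]
    - [0,0,0,-0.7,20,0,0.9]
    - [0,0,0,-0.35,10,0,0.9]
    - [0,0,0,-0.15,4,0,0.9]
    - [0,0,0,0,0,0,0.9]

```text
clock: 7.1
eef_pos: [482.8, 24.6, 300.4]
eef_rot: [-3.141, -0.001, 0.035]
wrist_force: [9.9, 2.0, -3.2]
finger_gap: 23.6
finger_force: 40.0
```

```bash
python3 - <<'E'
from h import *
from scipy.optimize import least_squares
b=burst(40); np.save('b1.npy',b); t=b[:,0]; th=np.arcsin(np.clip(-(b[:,1]-.55)/70,-1,1))
print(len(b)); print(np.c_[t,th,b[:,6]][::4].round(3))
k=slice(4,None); te=t[-1]+.05
f=lambda p:p[0]*np.cos(p[3]*(t[k]-te))+p[1]*np.sin(p[3]*(t[k]-te))+p[2]-th[k]
r=min((least_squares(f,[0,.1,0,2*np.pi/T]) for T in (1.4,1.6,1.73,1.9,2.1)),key=lambda r:r.cost)
print('T',2*np.pi/r.x[3],'p',r.x,'amp',np.hypot(*r.x[:2]),'rms',np.sqrt(2*r.cost/len(t)),'te',te)
s=manip.read_state();print(s['clock'],s['eef_pos'],s['wrist_force'],s['finger_gap'])
E
```

```text
40
[[ 7.1000e+00 -1.4700e-01  5.6012e+01]
 [ 7.3000e+00 -2.2700e-01  5.5762e+01]
 [ 7.5000e+00 -1.7400e-01  5.5747e+01]
 [ 7.7000e+00 -2.7000e-02  5.5753e+01]
 [ 7.9000e+00  1.3600e-01  5.5753e+01]
 [ 8.1000e+00  2.2200e-01  5.5734e+01]
 [ 8.3000e+00  1.7500e-01  5.5740e+01]
 [ 8.5000e+00  3.3000e-02  5.5722e+01]
 [ 8.7000e+00 -1.2800e-01  5.5731e+01]
 [ 8.9000e+00 -2.2200e-01  5.5736e+01]]
T 1.6196752287810303 p [-1.83120067e-01  1.25691486e-01 -1.51674003e-03  3.87928715e+00] amp 0.2221065253855819 rms 0.0018893440471693514 te 9.100000000000001
9.1 [482.82321657  24.31370589 300.42599164] [ 9.52649101  1.0387221  -4.22026816] 23.79880934500968
```

The first move went well: the period is 1.62 s, the amplitude 0.22 rad and the travel 306 mm. Next I plan a damping move of about 98.6 mm.

```bash
cat > plan.py <<'E'
import numpy as np
def plan(A,B,w,D,N,delay=.05):
    """row steps (mm) that move D mm in N rows and null A cos+B sin (t=0 at the start of the rows), least jerky"""
    J=np.zeros((N+1,N)); 
    for j in range(N): J[j,j]+=8e-3; J[j+1,j]-=8e-3      # velocity jumps m/s per mm
    t=delay+.125*np.arange(N+1); k=-w/9.81
    C=np.vstack([np.ones(N),-k*np.sin(w*t)@J,k*np.cos(w*t)@J]); y=np.array([D,-A,-B])
    W=J.T@J; K=np.block([[W,C.T],[C,np.zeros((3,3))]])
    s=np.linalg.solve(K,np.r_[np.zeros(N),y])[:N]
    return s,C,y
E
python3 - <<'E'
from plan import *
for N in (10,12,14,16,18):
    s,C,y=plan(-.1831,.1257,3.879,98.6,N); print(N,s.round(0).astype(int).tolist(),s.sum().round(1), (C@s.round(0)-y).round(3))
E
```

```text
10 [-15, -8, 10, 29, 41, 39, 26, 6, -12, -17] 98.6 [ 0.4   -0.001 -0.   ]
12 [-3, 2, 13, 24, 31, 32, 26, 15, 1, -11, -17, -14] 98.6 [ 0.4   -0.001  0.   ]
14 [4, 11, 18, 25, 29, 28, 23, 14, 4, -6, -13, -16, -14, -9] 98.6 [-0.6    0.001 -0.001]
16 [6, 14, 22, 27, 29, 28, 22, 13, 4, -5, -12, -15, -15, -11, -7, -2] 98.6 [-0.6    0.001 -0.   ]
18 [5, 12, 20, 25, 28, 26, 21, 13, 4, -5, -11, -15, -14, -11, -6, 0, 3, 3] 98.6 [-0.6   -0.001  0.   ]
```

>>> servo_tool:
  rows:
    - [0,0,0,-0.1,6,0,0.9]
    - [0,0,0,-0.3,14,0,0.9]
    - [0,0,0,-0.5,22,0,0.9]
    - [0,0,0,-0.6,27,0,0.9]
    - [0,0,0,-0.6,29,0,0.9]
    - [0,0,0,-0.6,28,0,0.9]
    - [0,0,0,-0.5,22,0,0.9]
    - [0,0,0,-0.3,13,0,0.9]
    - [0,0,0,-0.1,4,0,0.9]
    - [0,0,0,0.2,-5,0,0.9]
    - [0,0,0,0.4,-12,0,0.9]
    - [0,0,0,0.5,-15,0,0.9]
    - [0,0,0,0.5,-15,0,0.9]
    - [0,0,0,0.4,-11,0,0.9]
    - [0,0,0,0.2,-7,0,0.9]
    - [0,0,0,0.1,-2,0,0.9]
    - [0,0,0,0,0,0,0.9]
    - [0,0,0,0,0,0,0.9]

```text
clock: 11.35
eef_pos: [479.7, 122.0, 300.4]
eef_rot: [3.141, 0.003, 0.035]
wrist_force: [-9.8, -1.4, 1.7]
finger_gap: 24.0
finger_force: 40.0
```

```bash
python3 - <<'E'
from h import *
from plan import *
b=burst(32); t=b[:,0]; th=np.arcsin(-(b[:,1]-.55)/70); te=t[-1]+.05; w=3.879
M=np.c_[np.cos(w*(t-te)),np.sin(w*(t-te)),np.ones(len(t))]; p,res,_,_=np.linalg.lstsq(M,th,rcond=None)
print('p',p.round(4),'amp',np.hypot(*p[:2]),'res',res,'pos',b[[0,-1],6])
im=manip.camera('scene'); tp=manip.camera('top'); s=manip.read_state(); print(s['clock'],s['eef_pos'],s['wrist_force'],s['finger_gap'])
cv2.imwrite('pics/s2.png',im[:,:,::-1]); cv2.imwrite('pics/t2.png',tp[:,:,::-1])
v=np.hstack([cv2.resize(im[130:330,180:360],(504,560)),cv2.resize(tp[150:260,200:256+4],(285,560))]); cv2.imwrite('pics/v2.png',v[:,:,::-1])
E
```

```text
p [-0.0236  0.033  -0.0004] amp 0.040556544772771916 res [1.33561748e-05] pos [153.49636714 153.54497082]
13.05 [479.72528877 122.03575224 300.4901679 ] [-10.8610862   -0.54703399   1.24881022] 23.78042996911884
```

View pics/v2.png

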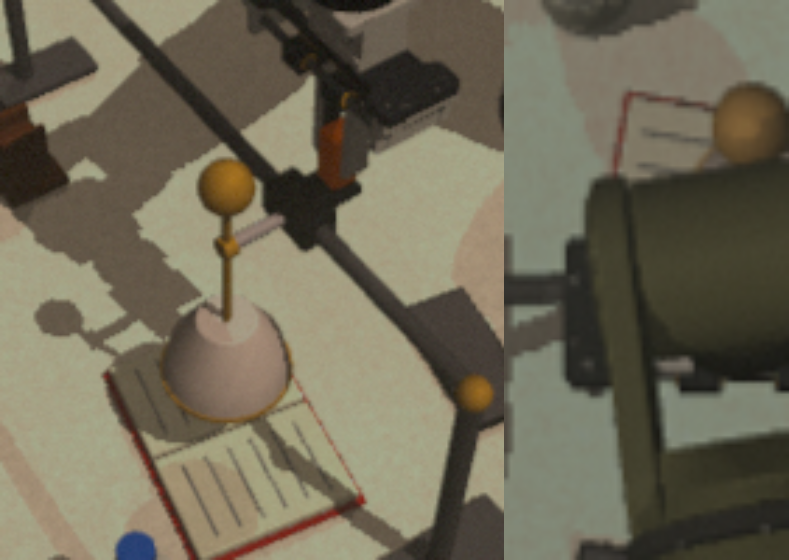

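The lamp hangs over the book with an amplitude of only 0.04 rad. The pivot is at about (261.4,217.5) in the scene image, with the ball and stem right above the fold. I check the position and plan the last trim.

```bash
python3 - <<'E'
from h import *
from plan import *
a,d=ray('scene',(261.4,217.5)); t=((P0-a)@X)/(d@X); q=a+t*d; print('pivot bridge y',(q-O)@u,'z',q[2])
g2=onz('scene',(261.8,283),17); print('gutter scene y',(g2-O)@u,(g2-O)@X)
im=cv2.imread('pics/s2.png')[:,:,::-1].copy(); print(ball(im,(261,198)))
w=3.879; A,B=-.0236,.033; p=w*.1; A,B=A*np.cos(p)+B*np.sin(p),-A*np.sin(p)+B*np.cos(p); print(A,B)
for N in (10,12,14,16):
    s,C,y=plan(A,B,w,2,N); print(N,s.round(1).tolist(),(C@s.round(1)-y).round(4))
E
```

```text
pivot bridge y 160.927396487746 z 283.1170764992753
gutter scene y 156.05884799356738 69.15376985123496
(np.float64(159.88778574475842), np.float64(349.93290038590953), array([260.7, 196.3]), [79, 82, 5129])
-0.009364553922310103 0.03947486706546517
10 [-1.5, 0.2, 3.0, 5.3, 5.8, 4.0, 0.4, -3.6, -6.2, -5.5] [-0.1    -0.     -0.0001]
12 [1.1, 2.4, 3.6, 4.1, 3.7, 2.4, 0.5, -1.6, -3.3, -4.3, -4.1, -2.6] [-0.1    -0.0001 -0.    ]
14 [1.9, 3.4, 4.2, 4.2, 3.4, 1.9, 0.1, -1.6, -2.9, -3.6, -3.6, -2.9, -1.8, -0.7] [ 0.     -0.0001  0.    ]
16 [1.7, 3.2, 4.0, 4.0, 3.3, 1.9, 0.2, -1.6, -2.9, -3.6, -3.6, -2.9, -1.8, -0.6, 0.2, 0.5] [-0.     -0.0001  0.0001]
```

>>> servo_tool:
  rows:
    - [0,0,0,-0.1,1.9,0,0.9]
    - [0,0,0,-0.1,3.4,0,0.9]
    - [0,0,0,-0.2,4.2,0,0.9]
    - [0,0,0,-0.2,4.2,0,0.9]
    - [0,0,0,-0.1,3.4,0,0.9]
    - [0,0,0,-0.1,1.9,0,0.9]
    - [0,0,0,0,0.1,0,0.9]
    - [0,0,0,0,-1.6,0,0.9]
    - [0,0,0,0.1,-2.9,0,0.9]
    - [0,0,0,0.1,-3.6,0,0.9]
    - [0,0,0,0.1,-3.6,0,0.9]
    - [0,0,0,0,-2.9,0,0.9]
    - [0,0,0,0,-1.8,0,0.9]
    - [0,0,0,0,-0.7,0,0.9]
    - [0,0,0,0,0,0,0.9]

```text
clock: 14.92
eef_pos: [479.6, 124.1, 300.4]
eef_rot: [3.141, 0.002, 0.035]
wrist_force: [-5.6, -0.3, 0.4]
finger_gap: 23.5
finger_force: 40.0
```

```bash
python3 - <<'E'
from h import *
b=burst(32); t=b[:,0]; th=np.arcsin(-(b[:,1]-.55)/70); te=t[-1]+.05; w=3.879
M=np.c_[np.cos(w*(t-te)),np.sin(w*(t-te)),np.ones(len(t))]; p,res,_,_=np.linalg.lstsq(M,th,rcond=None)
s=manip.read_state(); print('p',p.round(4),'amp',np.hypot(*p[:2]),'pos',b[[0,-1],6],s['clock'],te,s['eef_pos'],s['wrist_force'])
E
```

```text
p [-0.0065  0.0018 -0.0006] amp 0.006762265337124091 pos [155.57998924 155.58589393] 16.525 16.525000000000002 [479.61789275 124.13468774 300.45089414] [-5.34180294 -0.27109967  0.45284721]
```

The amplitude is 0.007 rad at 155.6 mm, against 154–156 mm for the fold. I hold it there for over 5 s.

>>> servo_tool:
  rows:
    - [0,0,0,0,0,0,0.9]
    - [0,0,0,0,0,0,0.9]
    - [0,0,0,0,0,0,0.9]
    - [0,0,0,0,0,0,0.9]
    - [0,0,0,0,0,0,0.9]
    - [0,0,0,0,0,0,0.9]
    - [0,0,0,0,0,0,0.9]
    - [0,0,0,0,0,0,0.9]
    - [0,0,0,0,0,0,0.9]
    - [0,0,0,0,0,0,0.9]
    - [0,0,0,0,0,0,0.9]
    - [0,0,0,0,0,0,0.9]
    - [0,0,0,0,0,0,0.9]
    - [0,0,0,0,0,0,0.9]
    - [0,0,0,0,0,0,0.9]
    - [0,0,0,0,0,0,0.9]
    - [0,0,0,0,0,0,0.9]
    - [0,0,0,0,0,0,0.9]
    - [0,0,0,0,0,0,0.9]
    - [0,0,0,0,0,0,0.9]

```text
clock: 19.02
eef_pos: [479.6, 124.1, 300.4]
eef_rot: [3.141, 0.002, 0.035]
wrist_force: [-4.5, -0.7, 1.4]
finger_gap: 24.1
finger_force: 40.0
```

>>> servo_tool:
  rows:
    - [0,0,0,0,0,0,0.9]
    - [0,0,0,0,0,0,0.9]
    - [0,0,0,0,0,0,0.9]
    - [0,0,0,0,0,0,0.9]
    - [0,0,0,0,0,0,0.9]
    - [0,0,0,0,0,0,0.9]
    - [0,0,0,0,0,0,0.9]
    - [0,0,0,0,0,0,0.9]
    - [0,0,0,0,0,0,0.9]
    - [0,0,0,0,0,0,0.9]
    - [0,0,0,0,0,0,0.9]
    - [0,0,0,0,0,0,0.9]
    - [0,0,0,0,0,0,0.9]
    - [0,0,0,0,0,0,0.9]
    - [0,0,0,0,0,0,0.9]
    - [0,0,0,0,0,0,0.9]
    - [0,0,0,0,0,0,0.9]
    - [0,0,0,0,0,0,0.9]
    - [0,0,0,0,0,0,0.9]
    - [0,0,0,0,0,0,0.9]

```text
clock: 21.52
eef_pos: [479.6, 124.1, 300.5]
eef_rot: [3.141, 0.002, 0.035]
wrist_force: [-5.8, -1.0, 0.5]
finger_gap: 23.7
finger_force: 40.0
```

>>> servo_tool:
  rows:
    - [0,0,0,0,0,0,0.9]
    - [0,0,0,0,0,0,0.9]
    - [0,0,0,0,0,0,0.9]
    - [0,0,0,0,0,0,0.65]
    - [0,0,0,0,0,0,0.5]
    - [0,0,0,0,0,0,0.4]
    - [0,0,0,0,0,0,0.4]
    - [0,0,0,0,0,0,0.4]
    - [0,0,0,0,0,0,0.4]
    - [0,0,0,0,0,0,0.4]
  grip_force: 10

```text
clock: 22.78
eef_pos: [480.6, 124.1, 300.4]
eef_rot: [-3.142, 0.0, 0.035]
wrist_force: [0.6, 0.6, -0.3]
finger_gap: 56.2
finger_force: 0.0
```

```bash
python3 - <<'E'
from h import *
b=burst(30); t=b[:,0]; th=np.arcsin(-(b[:,1]-.55)/70); te=t[-1]+.05; w=3.879
M=np.c_[np.cos(w*(t-te)),np.sin(w*(t-te)),np.ones(len(t))]; p,res,_,_=np.linalg.lstsq(M,th,rcond=None)
s=manip.read_state(); print('p',p.round(4),'amp',np.hypot(*p[:2]),s['clock'],s['eef_pos'],s['wrist_force'],s['finger_gap'],s['finger_force'])
w=manip.camera('wrist'); cv2.imwrite('pics/w3.png',w[:,:,::-1])
E
```

```text
p [-0.0031 -0.0058 -0.0007] amp 0.0065520671834255586 24.275 [480.58517363 124.15612139 300.46052915] [-0.5811075   0.66135368  0.16274121] 56.480243147955015 0.0
```

View pics/w3.png

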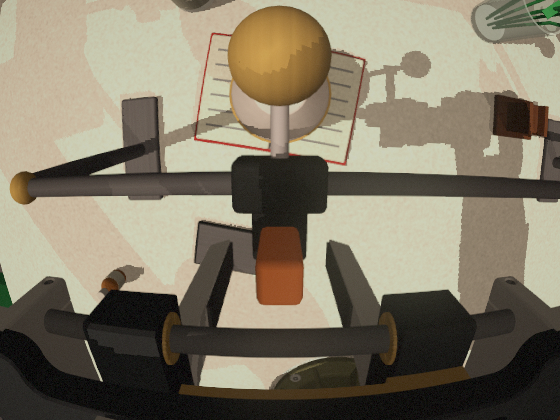

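The fingers are open on both sides of the grip, which stands centred at (280,265). The lamp is still at (280,55), hanging over the book. I lift straight up.

>>> servo_tool:
  rows:
    - [0,0,0,0,0,5,0.4]
    - [0,0,0,0,0,12,0.4]
    - [0,0,0,0,0,20,0.4]
    - [0,0,0,0,0,25,0.4]
    - [0,0,0,0,0,25,0.4]
    - [0,0,0,-15,0,15,0.4]
    - [0,0,0,-30,0,0,0.4]
    - [0,0,0,-15,0,0,0.4]
    - [0,0,0,0,0,0,0.4]
    - [0,0,0,0,0,0,0.4]

```text
clock: 25.58
eef_pos: [420.9, 124.1, 402.3]
eef_rot: [3.142, 0.0, 0.035]
wrist_force: [0.4, 0.6, 0.1]
finger_gap: 56.7
finger_force: 0.0
```

```bash
python3 - <<'E'
from h import *
r=[]
for _ in range(16):
    c=manip.read_state()['clock']; r.append((c,)+ball(manip.camera('scene'),(261,198))[:2])
r=np.array(r); print(r[:,1].round(2), 'mean',r[:,1].mean(),'swing pp rad',np.ptp(r[:,1])/70)
s=manip.read_state(); print(s['clock'],s['eef_pos'],s['wrist_force'])
im=manip.camera('scene'); cv2.imwrite('pics/f.png',im[:,:,::-1])
E
```

```text
[160.33 160.43 160.49 160.6  160.51 160.59 160.7  160.78 160.82 160.98
 161.09 161.17 160.97 161.15 161.11 160.81] mean 160.78348221721518 swing pp rad 0.012022095142168204
26.375 [420.59659068 124.14227668 402.45235162] [-0.57252262  0.59251291  0.56245288]
```

View pics/f.png

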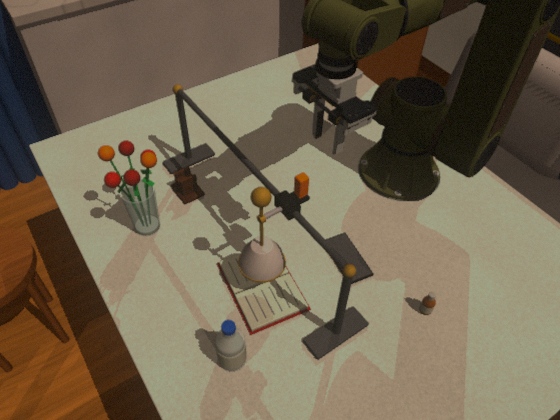

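The hand is clear, the lamp hangs still with its stem at (261,205) above the fold at about (262,283), and nothing else has moved. I hand the job in.

```bash
python3 -c "
from cell import manip
print(manip.sign_off())"
```

```text
the job is handed in; nothing more can be done
None
```

The lamp hangs still over the book's fold (measured within about 3 mm, swing about 0.007 rad), the grip is released and the hand is clear; the job is handed in, but sign-off returned no verdict.

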